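# Clamp the chocolate block for shaving

## Task

Lay the block of chocolate on the maple board between the two orange pads of the blue clamp, lengthwise across the gap, and let go of it. Then pump the clamp's yellow trigger until the far pad has pushed the block up against the fixed pad, and finish still holding the trigger squeezed, so that the block is gripped firmly between both pads but not crushed. Do not drop the block, and leave the ring tin, the egg bowl and the palette knife alone.

Things in the scene. Friction and masses are not known exactly. Their poses are not given: they have to be found in the camera images.
- clamp: One-hand ratchet bar clamp on its side on a fixed maple board (160 x 340 x 18 mm). Origin on the counter under the bar; z up, y along the steel bar from the blue housing (y -67 to 22 mm) to the far jaw, x to the jaws' side. The bar (19 wide, 7 high, mid-height 42 mm) lies along x = 0. Grip and trigger stick out to -x past the board's edge (x = -40 mm), over free counter. All is under 75 mm high.
- grip_mid (a point): Middle of the clamp's fixed blue pistol grip, at (-50, -18, 42) mm in the clamp's frame. The grip runs along the clamp's x from -26 to -117 mm, y = -26 to -10 mm, z = 28 to 56 mm (its end knob, beyond x = -107 mm, reaches y = -32 mm).
- fixed_pad: Fixed orange pad on the clamp's body jaw (which spans clamp x 24 to 86 mm), 36 by 36 mm, axes as the clamp's. Origin: centre of its pressing face, which looks to the clamp's +y, at (65, 30, 42) mm in the clamp's frame. Nearly solid.
- jaw_pad: Orange pad on the blue far jaw (which rides on the bar's end, clamp x -17 to 86 mm), 36 by 36 mm, axes as the clamp's. Origin: centre of its pressing face, looking to the clamp's -y, at (65, 170 minus joint bar, 42) mm in the clamp's frame while unloaded. It is sprung: it yields up to 6 mm to +y, 5 N per mm, then is solid. The block cracks at 45 N.
- bar (a joint): How far bar and far jaw are drawn in towards the housing, m, 0 to 0.07; starts between 0.010 and 0.030. The free gap between the pads is 0.140 minus this. The ratchet only lets it grow. With the 90 mm block against the fixed pad, the far pad touches at 0.050; beyond that its excess over 0.050 is the far pad's yield.
- trigger (a joint): Squeeze of the yellow trigger, rad: 0 released, 0.28 home on its stop. A spring returns it when let go. A full squeeze from 0 draws the bar in by about 8 mm (teeth 4 mm apart: up to 4 mm of a stroke can be lost). Let go, the jaw stays, or eases back up to 4 mm if pressing on the block. When the block is gripped, the trigger stiffens and at light force stalls short of home.
- trigger_mid (a point): Middle of the yellow trigger lever (12 mm thick, 26 mm high), 72 mm from its upright pin at (22, 0, 42) mm in the clamp's frame. Home, the lever runs along the clamp's -x, x = -23 to -98 mm, y = -6 to 6; released it is splayed 0.28 rad to +y. Spring: about 3 N here released, 5 N home; each further newton gives about 2.3 N at the jaw, less 2.5 N friction: 10 to 16 N here is a good grip.
- squeeze (a point): Where a gripper can straddle and squeeze grip and trigger along the clamp's y: (-50, -10, 42) mm in the clamp's frame, midway between their outer faces when squeezed home (32 mm apart). From here the grip's outer face is 16 mm off to -y; the trigger's is 16 mm (home) to 39 mm (released, at the far edge of a 20 mm wide finger) off to +y. With less opening, push the trigger alone.
- bed (a point): On the board's top (18 mm above the counter), under the middle of the block when it lies squarely in the clamp touching the fixed pad: (65, 75, 18) mm in the clamp's frame.
- block: Dark chocolate block, 50 mm (its x) by 90 mm (its y) by 40 mm high, about 235 g, top scored in squares. Origin: centre of its underside, z up. It starts on the counter at the robot's right. In the clamp its y lies along the clamp's y, either way round.
- ring_tin: Dark fluted ring cake tin, 200 mm across, 56 mm high; origin under its centre. Leave alone.
- egg_bowl: Enamel bowl with eggs, 190 mm across, 62 mm high, small ring handle; origin under its centre. Leave alone.
- palette_knife: Palette knife, 255 mm long, 18 mm high, steel blade and dark wooden handle, lying flat along its x (blade to +x). Leave alone.
Things that resemble listed ones, but are neither listed nor needed, are in the scene too. There is more than one size of the block; the job needs the smallest.

How it is judged:
By the outcome, as a careful person would: the job done as asked, in the order asked, and still so for the second after the job is handed in, while the arm keeps its last pose, push and grip.
It also fails if it takes over 67 s, if anything falls off the work surface, if the arm or the gripper's body presses on something with over 40 N, if the wrist force passes 120 N, or if a joint passes its speed limit or range.

## Robot

A 6-joint arm with a two-finger parallel gripper is mounted at the origin on the work surface. World frame = base frame: x ahead of the robot, y to its left, z up, the work surface at z = 0. Lengths are in m, angles in rad, forces in N, time in s.
With the tool pointing down it reaches from about 0.3 to 0.875 m from the base axis. Payload 6.4 kg.
Tool frame: the origin (TCP) lies on the centre line of the jaws, within the pads' length; the fingertips stand 22 mm ahead of it and the grasp point (between the pads) lies 3 mm ahead of it; z points along the fingers, y is the line along which they close (so a half turn about z gives the same grasp; the last joint's range is limited). The gripper opens to 85 mm and grips with 20 to 120 N. Pads are 22 mm wide; open, the fingers measure 114 mm over their backs; the gripper's body (76 mm by 85 mm) begins 54 mm behind the grasp point. The pads swing forward as they close: fully open they stand 13 mm farther back than shut.
Start: joints at [-0.206, 0.181, 1.607, -0, 1.354, -0.206], TCP at [0.575, 0, 0.253] pointing down, gripper open.
Joint ranges: [-2.99, 2.99], [-0.89, 2.07], [0.3, 2.58], [-1.14, 4.28], [0, 2.63], [-3.12, 3.12]. Speed limits (rad/s): [2.57, 2.57, 3.01, 3.14, 3.14, 3.14].

## Interface

Orientations are given as a unit quaternion [w, x, y, z].
In Python, from bench import ctrl gives the robot as it stands. The module is installed in compiled form; this text tells all that it offers.
- The arm moves only by the tool servo_tool, never from a script. Its argument "commands" is a list of rows, each a list of 3 entries, a list of its own where there are three numbers: the shift along the tool's x, y, z in mm, then the turn about the tool's z in rad, then the finger opening in mm, from 0 to 85.4. In form: [[[dx, dy, dz], turn, jaw], ...]. A call has 1 to 20 rows; each row shifts and turns the commanded pose from where the row before left it, along the tool's axes as they then stand; what a row does not reach is not made up. A row lasts 1/8 s, in which the tool goes at most 62.5 mm and 10.7 degrees, less where a joint would pass 70% of its speed; a pose out of reach is approached as far as the arm can. A call with a gripper value outside its range is refused whole. The fingers move at their own pace and stop on an object; the grip force is fixed at half the most. Time passes only in rows, so rows that do not move let the fingers close. It gives the time, the measured TCP pose, the force, the opening and the grip force at its end, in the units of the state.
- ctrl.get_obs(): the state, without advancing time (a new reading comes with each control period).
- ctrl.camera(name): name is "scene" or "side" or "wrist"; returns a dict with "color" (420x560x3 uint8, red, green, blue), "z_map" (420x560 float32, m along the optical axis (not along the pixel's ray), 0 where there is no reading), "fx", "fy", "cx", "cy" (pixels), "R" (3x3) and "t" (3): a world point X has camera coordinates R X + t. Camera axes: x right, y down, z forward; pixel columns grow to the right and rows downward; lengths in m; the calibration is good to about 2 mm. A picture is of the moment at which its call begins.
- ctrl.hand_in(): hands the job in; it is judged then, once.
The state is a dict: "time_s": time; "q": joint angles; "dq": joint speeds; "joint_efforts": joint torques, N m; "eef_pos": TCP position; "eef_rot": TCP orientation; "wrist_force": force on the tool from outside, world axes, zero at the start; "torque": the same for the moment, N m; "opening": opening from 0.0 (shut) to 1.0 (fully open); "grasp_force": force on a finger pad.
Only numpy, scipy, OpenCV 4.12 (cv2) and the standard library are available. Lean on these libraries where they do the work, as an engineer would, in place of code of your own. Each camera call takes 0.05 s, during which the arm holds its last target. There are 200 camera calls.

## Working session

There is one attempt and no reset: what is moved stays moved. The work goes in short steps, Python scripts to look and compute and a tool call to move; the robot and the scene stay as the last step left them, time stands still between calls to the robot, and variables do not carry over. Pictures are saved under pics/ and viewed, at most 10 in all, crops included, and the job is handed in when it is done.

Besides the shell and the picture viewer there is one more tool, called after "Emit:" as name(argument=value, ...), one argument or row to a line, values as JSON. servo_tool: Moves the arm, as the interface text tells. Its arguments: {"type":"object","properties":{"commands":{"type":"array"}},"required":["commands"]}

```bash
mkdir -p pics
cat > h.py <<'E'
import numpy as np, cv2
from bench import ctrl
def pts(c):
    z=c["z_map"]; v,u=np.mgrid[:z.shape[0],:z.shape[1]]
    P=np.stack([(u-c["cx"])/c["fx"]*z,(v-c["cy"])/c["fy"]*z,z],-1)
    return (P-c["t"])@c["R"]   # R^T(P-t)
def save(c,n): cv2.imwrite("pics/"+n+".png",c["color"][...,::-1])
E
python3 - <<'E'
from h import *
for n in ("scene","side"):
    c=ctrl.camera(n); save(c,n+"1"); np.save(n+"1.npy",c,allow_pickle=True)
    print(n,-c["R"].T@c["t"],c["R"][2])
print(ctrl.get_obs())
E
```

```text
scene [ 1.41240165 -0.84824469  1.07552244] [-0.50404993  0.58040888 -0.63957736]
side [ 0.37056316 -0.87612479  1.09443218] [ 0.18560452  0.65575414 -0.73180426]
{'time_s': 0.1, 'q': array([-2.06303485e-01,  1.81458555e-01,  1.60792303e+00, -1.83510388e-05,
        1.35382615e+00, -2.06318984e-01]), 'dq': array([-8.54553492e-04, -4.32279718e-04, -1.96097668e-03,  4.47119860e-04,
       -2.27814800e-04,  7.47625026e-06]), 'joint_efforts': array([-2.02498759e-04, -4.45872438e+01, -3.52238703e+01, -4.27332343e-04,
        4.16999465e-03,  3.20961749e-05]), 'eef_pos': array([5.74522379e-01, 1.10022638e-04, 2.52471578e-01]), 'eef_rot': array([-6.70979086e-04,  7.07099669e-01,  7.07113432e-01, -4.49433155e-04]), 'wrist_force': array([-0.06828805, -0.57747239, -0.15239804]), 'torque': array([-0.02752465,  0.05327621,  0.01117047]), 'grasp_force': 0.0, 'opening': 1.0055815150256526}
```

View pics/scene1.png

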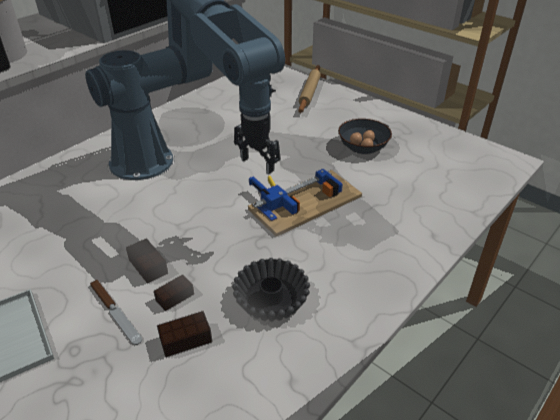

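View pics/side1.png

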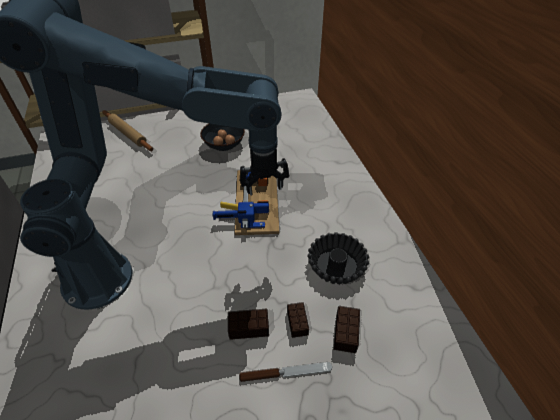

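The scene view has three chocolate blocks at (148,260), (174,293) and (184,333). The smallest is the middle one, at (298,320) in the side view. The clamp is on its board at scene (305,203) and side (258,203), with the grip towards the robot.

Run:
```python
from h import *
S={n:np.load(n+"1.npy",allow_pickle=True).item() for n in("scene","side")}
for n,c in S.items():
    P=pts(c); hsv=cv2.cvtColor(c["color"],cv2.COLOR_RGB2HSV); x,y,z=P[...,0],P[...,1],P[...,2]
    ok=(c["z_map"]>0)&(x>.2)&(x<1.1)&(abs(y)<.7)
    print(n,"counter z",np.median(z[ok&(hsv[...,1]<30)]))
    def rep(name,m,amin=15):
        k,l,s,_=cv2.connectedComponentsWithStats((m&ok).astype(np.uint8))
        for i in range(1,k):
            if s[i,4]<amin: continue
            q=P[l==i]; r=cv2.minAreaRect((q[:,:2]*1000).astype(np.float32))
            print(name,s[i],"med",np.median(q,0).round(4),"z",np.percentile(q[:,2],[5,95]).round(3),"rect",np.round(r[0],1),np.round(r[1],1),round(r[2],1))
    H,Sa,V=hsv[...,0],hsv[...,1],hsv[...,2]
    rep("dark tops",(V<110)&(z>.03)&(z<.07)&(y<-.1),60)
    rep("orange",(H>=4)&(H<=14)&(Sa>180)&(V>110)&(z>.02)&(z<.08)&(y>-.2)&(x>.4))
    rep("blue",(H>100)&(H<128)&(Sa>150)&(z>.02)&(z<.09)&(y>-.2)&(x>.4))
    rep("yellow",(H>20)&(H<32)&(Sa>170)&(z>.02))
    rep("maple",(H>8)&(H<25)&(Sa>60)&(z>.010)&(z<.024)&(y>-.2)&(x>.4),100)
```

```text
scene counter z -0.0009234725130437508
dark tops [126 239  41  37 866] med [ 0.4508 -0.3139  0.0505] z [0.035 0.055] rect [ 439.8 -308.4] [ 65.9 122.6] 78.6
dark tops [ 232  259   78   61 1192] med [ 0.7538 -0.1921  0.0483] z [0.033 0.056] rect [ 775.1 -183.5] [166.4 199.7] 89.8
dark tops [154 275  39  29 570] med [ 0.5861 -0.3359  0.0394] z [0.033 0.043] rect [ 582.3 -332.8] [90.2 55. ] 81.9
dark tops [260 277  23  23 431] med [ 0.7798 -0.1714  0.051 ] z [0.034 0.055] rect [ 775.2 -166.8] [57.5 59.5] 55.4
dark tops [ 157  311   54   41 1316] med [ 0.7152 -0.4079  0.0509] z [0.035 0.055] rect [ 708.3 -403.2] [116.6  70.8] 65.0
orange [324 182   8   7  26] med [0.6301 0.2621 0.0587] z [0.055 0.063] rect [628.4 261.2] [13.6 41.1] 66.5
blue [316 170  26  22 170] med [0.5889 0.2954 0.0575] z [0.036 0.064] rect [607.3 295.1] [ 36.5 107.5] 83.4
blue [250 177  47  43 708] med [0.549  0.1114 0.055 ] z [0.025 0.068] rect [512.2 108.4] [ 88.8 204. ] 76.1
yellow [269 176   6  10  25] med [0.4732 0.1643 0.0532] z [0.044 0.057] rect [470.9 168.1] [ 8.3 42.9] 59.7
maple [ 248  170  114   64 2071] 
[... 442 characters left out ...]
 -332.5] [92.6 50.3] 82.1
dark tops [334 306  26  44 945] med [ 0.7014 -0.4105  0.0531] z [0.041 0.057] rect [ 705.5 -403.4] [119.5  65. ] 63.8
dark tops [228 309  41  26 949] med [ 0.4357 -0.3142  0.0528] z [0.037 0.057] rect [ 436.6 -307.9] [ 67.7 115.6] 77.9
blue [213 202  56  26 615] med [0.5325 0.1138 0.0552] z [0.026 0.069] rect [508.2 109.6] [ 89.3 197.6] 75.2
yellow [221 203  17   7  73] med [0.477  0.1604 0.0489] z [0.037 0.056] rect [475.7 162.7] [10.  65.7] 58.9
maple [236 170   8  34 165] med [0.535  0.2599 0.019 ] z [0.015 0.023] rect [540.5 289.7] [194.3  28.2] 78.3
maple [ 235  176   44   59 1167] med [0.6062 0.1203 0.019 ] z [0.014 0.023] rect [583.2 177.4] [296.8 157.5] 75.4
```

Block: about (0.581, -0.333), long axis at 82°, size 91x52 mm with the top at 40 mm, which matches the job's block. Clamp origin: about (0.531, 0.127), yaw about -14°. Next I'll hover over the block and check it with the wrist camera.

Emit:
servo_tool(
  commands=[
    [[-55,1,0],0,85],
    [[-56,1,0],0,85],
    [[-56,1,0],0,85],
    [[-56,1,0],0,85],
    [[-55,1,0],0,85],
    [[-55,1,0],0.14,85],
    [[0,0,0],0,85],
    [[0,0,0],0,85],
  ],
)

```text
time_s: 1.1
eef_pos: [0.5806, -0.3326, 0.2524]
eef_rot: [-0.001, 0.755, 0.656, 0.0]
wrist_force: [-0.7, 0.3, -0.7]
opening: 0.998
grasp_force: 0.0
```

```bash
cat >> h.py <<'E'
from scipy.spatial.transform import Rotation as Rn
def tool():
    o=ctrl.get_obs(); return o["eef_pos"],Rn.from_quat(np.roll(o["eef_rot"],-1)).as_matrix(),o
def go(p,yaw):
    "shift (tool mm) from the present pose to world p, turn so that tool y lies at yaw"
    e,R,o=tool(); a=np.arctan2(R[1,1],R[0,1])
    print("eef",e.round(4),"tool y deg",np.degrees(a).round(2),"shift",(R.T@(np.array(p)-e)*1000).round(1),"turn",round(-(yaw-a+np.pi/2)%np.pi-np.pi/2 if 0 else ((a-yaw+np.pi/2)%np.pi-np.pi/2),3))
E
python3 - <<'E'
from h import *
c=ctrl.camera("wrist"); save(c,"wrist1"); P=pts(c); hsv=cv2.cvtColor(c["color"],cv2.COLOR_RGB2HSV)
print(-c["R"].T@c["t"],c["R"][2])
z=P[...,2]; m=(z>.033)&(z<.06)&(c["z_map"]>0)
k,l,s,_=cv2.connectedComponentsWithStats(m.astype(np.uint8))
for i in range(1,k):
    if s[i,4]>300:
        q=P[l==i]; r=cv2.minAreaRect((q[:,:2]*1000).astype(np.float32)); print(s[i],np.median(q,0),r)
go([.581,-.333,.1],np.radians(-8)); print(np.median(z[(hsv[...,1]<30)&(c["z_map"]>0)]))
E
```

```text
[ 0.59033728 -0.26454982  0.37332423] [-0.03810897 -0.26752438 -0.96279718]
[ 344    0  210  109 6022] [ 0.79163936 -0.22346505  0.0513592 ] ((763.4766235351562, -213.4252471923828), (102.53860473632812, 197.18626403808594), 82.39674377441406)
[ 411    0   72   37 1989] [ 0.76283071 -0.17996194  0.0527804 ] ((767.511474609375, -179.88394165039062), (29.944923400878906, 59.9299201965332), 75.86138153076172)
[ 253  153   44   76 3248] [ 0.57969385 -0.32859225  0.04077342] ((579.4409790039062, -331.37481689453125), (89.21818542480469, 50.11552810668945), 82.33074188232422)
[  91  158  111   63 6182] [ 0.4394036  -0.30513552  0.05240564] ((436.4808044433594, -307.5822448730469), (65.1008529663086, 116.14912414550781), 78.86843872070312)
[ 344  182   92   96 4967] [ 0.70544172 -0.39025343  0.05242279] ((705.2526245117188, -402.1390075683594), (115.5915756225586, 65.10493469238281), 63.90571594238281)
eef [ 0.5809 -0.3319  0.2527] tool y deg -7.95 shift [ -1.2   0.4 152.7] turn 0.001
0.0002626877102645798
```

View pics/wrist1.png

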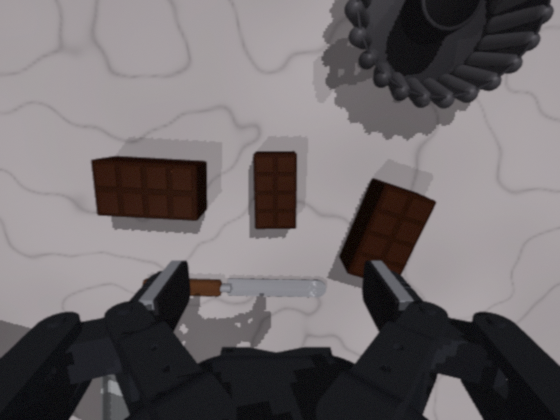

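The wrist view shows the small block at pixel (275,190). It measures 89x50 mm, centred at (0.5794, -0.3314), 82.3°. The other two are 65 mm wide, so this is the right one. The knife, at (255,287), is clear of the fingers. Now I'll descend, grasp and lift.

Emit:
servo_tool(
  commands=[
    [[0,-1.5,50],0,78],
    [[0,0,55],0,78],
    [[0,0,55],0,78],
    [[0,0,40],0,78],
    [[0,0,20],0,78],
    [[0,0,2],0,78],
    [[0,0,0],0,50],
    [[0,0,0],0,40],
    [[0,0,0],0,40],
    [[0,0,0],0,40],
    [[0,0,0],0,40],
    [[0,0,0],0,40],
  ],
)

```text
time_s: 2.65
eef_pos: [0.581, -0.3339, 0.034]
eef_rot: [0.002, 0.755, 0.656, 0.0]
wrist_force: [-0.1, 0.0, 7.9]
opening: 0.57
grasp_force: 65.2
```

Emit:
servo_tool(
  commands=[
    [[0,0,-10],0,40],
    [[0,0,-30],0,40],
    [[0,0,-50],0,40],
    [[0,0,-50],0,40],
    [[0,0,-50],0,40],
    [[0,0,-40],0,40],
    [[0,0,0],0,40],
    [[20,0,0],0,40],
    [[40,0,0],0,40],
    [[50,0,0],0,40],
    [[50,0,0],0,40],
    [[50,0,0],0,40],
    [[40,0,0],0,40],
    [[20,0,0],0,40],
    [[0,0,0],0,40],
    [[0,0,0],0,40],
  ],
)

```text
time_s: 4.65
eef_pos: [0.6169, -0.0663, 0.2606]
eef_rot: [-0.0, 0.755, 0.656, -0.001]
wrist_force: [-0.7, -1.6, -2.3]
opening: 0.577
grasp_force: 64.3
```

Run:
```python
from h import *
c=ctrl.camera("wrist"); save(c,"wrist2"); P=pts(c); hsv=cv2.cvtColor(c["color"],cv2.COLOR_RGB2HSV)
e,R,o=tool(); print(e,np.degrees(np.arctan2(R[1,1],R[0,1])),o["opening"],o["grasp_force"])
H,S,V=cv2.split(hsv); x,y,z=P[...,0],P[...,1],P[...,2]; ok=c["z_map"]>0
def rep(n,m,a=60):
    k,l,s,_=cv2.connectedComponentsWithStats((m&ok).astype(np.uint8))
    for i in range(1,k):
        if s[i,4]>a:
            q=P[l==i]; r=cv2.minAreaRect((q[:,:2]*1000).astype(np.float32)); print(n,s[i],np.median(q,0).round(4),np.percentile(q[:,2],[2,98]).round(3),np.round(r[0],1),np.round(r[1],1),round(r[2],1))
rep("blue",(H>100)&(H<128)&(S>150)&(z>.02)&(z<.09))
rep("orange",(H>=3)&(H<=14)&(S>170)&(V>90)&(z>.02)&(z<.08),20)
rep("yellow",(H>20)&(H<32)&(S>150)&(z>.02)&(z<.09))
rep("maple",(z>.012)&(z<.024)&(S>50),500)
```

```text
[ 0.61693538 -0.06672358  0.26083156] -8.102592398259263 0.571726134116877 64.29879069328308
blue [  38    0  210   95 8130] [0.5347 0.1148 0.0592] [0.025 0.068] [509.7  96.5] [ 80.6 203.9] 84.5
maple [ 170    0  113  117 7284] [0.601  0.0814 0.0182] [0.016 0.02 ] [579.9  90.7] [119.4 120.6] 76.2
maple [136  60  19  45 647] [0.4843 0.0745 0.0181] [0.016 0.02 ] [484.4  75.9] [45.9 19.4] 79.8
```

View pics/wrist2.png

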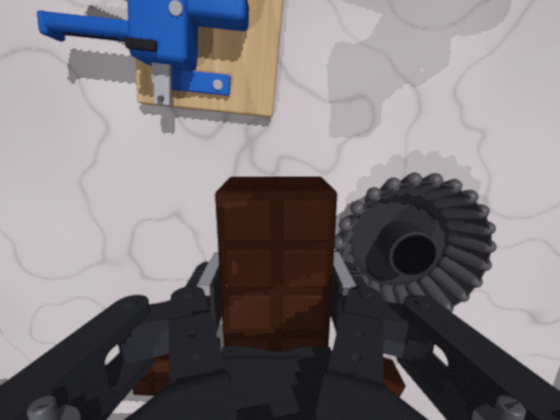

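The block is held squarely, and part of the clamp shows at the top left. I'll move nearer and higher to see the whole clamp.

Emit:
servo_tool(
  commands=[
    [[20,-2,-20],0.05,40],
    [[40,-4,-20],0.05,40],
    [[40,-5,-20],0,40],
    [[30,-5,-10],0,40],
    [[10,0,0],0,40],
    [[0,0,0],0,40],
    [[0,0,0],0,40],
  ],
)

```text
time_s: 5.58
eef_pos: [0.6308, 0.0732, 0.3303]
eef_rot: [-0.0, 0.787, 0.617, -0.001]
wrist_force: [-0.3, -0.5, -2.8]
opening: 0.573
grasp_force: 64.2
```

Run:
```python
from h import *
c=ctrl.camera("wrist"); save(c,"wrist3"); P=pts(c); hsv=cv2.cvtColor(c["color"],cv2.COLOR_RGB2HSV)
e,R,o=tool(); print(e,np.degrees(np.arctan2(R[1,1],R[0,1])),o["opening"],o["grasp_force"])
H,S,V=cv2.split(hsv); x,y,z=P[...,0],P[...,1],P[...,2]; ok=c["z_map"]>0
def rep(n,m,a=60):
    k,l,s,_=cv2.connectedComponentsWithStats((m&ok).astype(np.uint8))
    for i in range(1,k):
        if s[i,4]>a:
            q=P[l==i]; r=cv2.minAreaRect((q[:,:2]*1000).astype(np.float32)); print(n,s[i],np.median(q,0).round(4),np.percentile(q[:,2],[2,98]).round(3),np.round(r[0],1),np.round(r[1],1),round(r[2],1))
rep("blue",(H>100)&(H<128)&(S>150)&(z>.02)&(z<.09))
rep("orange",(H>=3)&(H<=14)&(S>170)&(V>90)&(z>.02)&(z<.08),20)
rep("yellow",(H>20)&(H<32)&(S>150)&(z>.02)&(z<.09))
rep("maple",(z>.012)&(z<.024)&(S>50),500)
```

```text
[0.63075736 0.07325958 0.33041908] -13.853764040565254 0.5734736591082905 64.22259449958801
blue [ 166    0   87   30 1107] [0.5822 0.2957 0.0593] [0.034 0.064] [604.3 289.6] [22.  99.8] 77.9
blue [ 108  145  148   59 3387] [0.5304 0.1243 0.0639] [0.026 0.067] [509.  113.8] [ 87.6 196.6] 72.0
orange [220  25  33  21 320] [0.6273 0.2558 0.0503] [0.029 0.061] [627.4 261.2] [14.2 35.9] 75.9
orange [226 138  28   7  84] [0.5973 0.1377 0.0598] [0.05  0.063] [598.  139.2] [ 7.5 34.6] 76.2
yellow [121 133  51  20 422] [0.4775 0.1675 0.0541] [0.045 0.056] [476.9 167.2] [10.4 63.7] 60.2
maple [ 157    0   28  145 2003] [0.5274 0.2426 0.0182] [0.016 0.02 ] [527.5 242.9] [178.9  22.4] 76.2
maple [  192     0    89   184 11264] [0.6137 0.207  0.0182] [0.016 0.02 ] [606.7 194.5] [235.9 116.1] 76.4
```

View pics/wrist3.png

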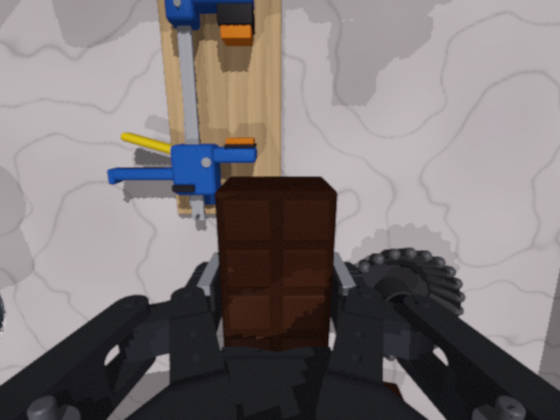

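The view shows the clamp: fixed pad at (240,141), far pad at (236,34), trigger at (145,141). From these, the clamp origin is about (0.529, 0.129), yaw -13.8°, and bar about 26 mm, so the gap is about 114 mm. Next I'll measure how the block sits in the tool.

Run:
```python
from h import *
c=ctrl.camera("wrist"); P=pts(c); e,R,o=tool()
T=(P-e)@R*1000; hsv=cv2.cvtColor(c["color"],cv2.COLOR_RGB2HSV); H,S,V=cv2.split(hsv)
v,u=np.mgrid[:420,:560]
m=(c["z_map"]>0)&(v>170)&(v<350)&(u>215)&(u<338)&((H<12)|(H>170))&(S>90)&(V<110)
q=T[m]; print(len(q),np.percentile(q,[.5,5,50,95,99.5],axis=0).round(1))
t=q[abs(q[:,2]-np.median(q[:,2]))<3]; print(np.percentile(t,[.5,50,99.5],axis=0).round(1), np.degrees(np.arctan2(R[1,1],R[0,1])))
f=t[(t[:,0]>20)]; print(np.polyfit(np.array([25,30,35,40]),[ (np.percentile(f[abs(f[:,0]-s)<2.5,1],1)+np.percentile(f[abs(f[:,0]-s)<2.5,1],99))/2 for s in (25,30,35,40)],1))
s=q[(q[:,2]>t[:,2].max())]; print("below top: maxx",np.percentile(s[:,0],99),"z",np.percentile(s[:,2],[1,99]))
go([.6119,.1931,.2],np.radians(-13.8))
```

```text
18566 [[-27.4 -23.8  -8.5]
 [-22.8 -21.4  -7.9]
 [ 16.5  -0.2  -6.6]
 [ 46.2  21.5   0.7]
 [ 46.4  24.   23.6]]
[[-27.4 -23.8  -8.5]
 [ 14.1  -0.2  -6.7]
 [ 46.1  24.   -4.3]] -13.848318126759525
[-0.00254656  0.21454725]
below top: maxx 46.501789264401445 z [-3.50777366 27.24023103]
eef [0.6308 0.0734 0.3306] tool y deg -13.85 shift [111.7 -46.8 130.6] turn -0.001
```

Emit:
servo_tool(
  commands=[
    [[30,-13,0],0,40],
    [[45,-19,20],0,40],
    [[35,-15,50],0,40],
    [[0,0,50],0,40],
    [[0,0,40],0,40],
    [[0,0,20],0,40],
    [[0,0,0],0,40],
    [[0,0,0],0,40],
    [[0,0,0],0,40],
  ],
)

```text
time_s: 6.8
eef_pos: [0.6129, 0.1926, 0.1539]
eef_rot: [0.001, 0.787, 0.617, 0.002]
wrist_force: [-0.3, -0.3, -3.0]
opening: 0.572
grasp_force: 64.1
```

Run:
```python
from h import *
c=ctrl.camera("wrist"); save(c,"wrist4"); P=pts(c); e,R,o=tool()
T=(P-e)@R*1000; hsv=cv2.cvtColor(c["color"],cv2.COLOR_RGB2HSV); H,S,V=cv2.split(hsv)
z=P[...,2]; ok=c["z_map"]>0
for n,m in(("orange",(H>=3)&(H<=14)&(S>170)&(V>90)&(z>.02)&(z<.08)),("maple",(z>.012)&(z<.024)&(S>50)),("blue",(H>100)&(H<128)&(S>150)&(z>.02)&(z<.09))):
    k,l,s,_=cv2.connectedComponentsWithStats((m&ok).astype(np.uint8))
    for i in range(1,k):
        if s[i,4]>60:
            q=T[l==i]; print(n,s[i],np.percentile(q,[1,50,99],axis=0).round(1).tolist()); r=cv2.minAreaRect(q[:,:2].astype(np.float32)); print(np.round(r[0],1),np.round(r[1],1),round(r[2],1))
go([.6119,.1931,.053],np.radians(-13.8))
a=ctrl.camera("scene"); b=ctrl.camera("side")
im=np.hstack([cv2.resize(a["color"][140:250,220:380],None,fx=2.5,fy=2.5),cv2.resize(b["color"][140:250,180:340],None,fx=2.5,fy=2.5)])
save(dict(color=np.vstack([im, np.hstack([cv2.resize(c["color"],(400,300)),np.zeros((300,400,3),np.uint8)])])),"mix1")
```

```text
orange [247 119  51  21 214] [[63.5, -20.0, 91.6], [70.4, -0.8, 93.5], [76.4, 14.8, 95.0]]
[70.1 -2.4] [13.5 35.3] 0.4
maple [  135     0   209   280 26188] [[-52.5, -105.1, 133.7], [97.1, -31.4, 135.4], [163.6, 50.7, 137.1]]
[ 47.8 -26.9] [159.1 234.1] 89.9
blue [ 153   59  149   57 5358] [[81.6, -80.6, 90.1], [103.5, -47.9, 93.2], [114.7, 15.6, 115.6]]
[ 98.5 -32. ] [99.6 34.8] 88.7
blue [165 275  22  26 163] [[-62.6, -89.7, 88.5], [-59.8, -86.1, 108.0], [-59.1, -79.1, 125.0]]
[-60.1 -84.8] [11.3  3.5] 71.4
blue [ 67 309  36  26 331] [[-100.3, -180.7, 95.8], [-92.1, -174.4, 103.3], [-90.9, -163.6, 119.3]]
[ -93.  -173.3] [21.7  8.7] 62.1
blue [216 330   7  20  92] [[-108.0, -49.1, 86.2], [-97.4, -46.5, 87.4], [-90.3, -44.4, 88.6]]
[-99.9 -46.4] [ 5.  19.4] 84.9
eef [0.6126 0.1926 0.1536] tool y deg -13.76 shift [  0.2  -1.1 100.5] turn 0.001
```

View pics/mix1.png

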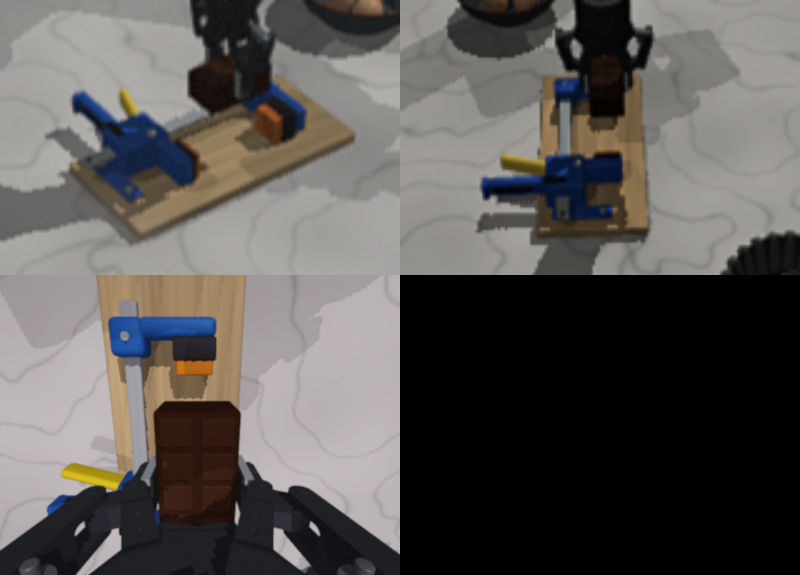

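The combined view shows the block above the gap. The far pad (lower-left panel, 194,366) is 17 mm beyond the block's end and about 2 mm to -y in the tool frame. I'll nudge -1.5 mm and lower it.

Emit:
servo_tool(
  commands=[
    [[0,-1.5,30],0,40],
    [[0,0,35],0,40],
    [[0,0,20],0,40],
    [[0,0,8],0,40],
    [[0,0,4],0,40],
    [[0,0,0],0,40],
    [[0,0,0],0,40],
  ],
)

```text
time_s: 7.82
eef_pos: [0.6108, 0.1931, 0.0557]
eef_rot: [0.0, 0.787, 0.617, 0.001]
wrist_force: [0.7, 0.6, -2.0]
opening: 0.574
grasp_force: 64.2
```

Emit:
servo_tool(
  commands=[
    [[0,0,1],0,40],
    [[0,0,1],0,40],
    [[0,0,1],0,40],
    [[0,0,1],0,40],
    [[0,0,0],0,40],
  ],
)

```text
time_s: 8.45
eef_pos: [0.6101, 0.193, 0.052]
eef_rot: [0.0, 0.787, 0.617, -0.0]
wrist_force: [-5.8, -1.0, 8.4]
opening: 0.572
grasp_force: 65.4
```

Emit:
servo_tool(
  commands=[
    [[0,0,0],0,56],
    [[0,0,0],0,62],
    [[0,0,0],0,64],
    [[0,0,-10],0,64],
    [[0,0,-30],0,64],
    [[0,0,-50],0,64],
    [[0,0,-50],0,64],
    [[0,0,-40],0,64],
    [[0,0,0],0,85],
    [[0,0,0],0,85],
  ],
)

```text
time_s: 9.7
eef_pos: [0.6097, 0.1929, 0.2305]
eef_rot: [-0.0, 0.787, 0.617, -0.0]
wrist_force: [-0.8, 0.2, -0.5]
opening: 0.994
grasp_force: 0.0
```

```bash
cat >> h.py <<'E'
def comps(c,Q,amin=60):
    hsv=cv2.cvtColor(c["color"],cv2.COLOR_RGB2HSV); H,S,V=cv2.split(hsv); z=pts(c)[...,2]; ok=c["z_map"]>0
    M=dict(orange=(H>=3)&(H<=14)&(S>170)&(V>90)&(z>.05)&(z<.07),choc=((H<12)|(H>170))&(S>70)&(V<110)&(z>.05)&(z<.065)&(Q[...,0]>-30),
      yellow=(H>20)&(H<32)&(S>150)&(z>.045)&(z<.07),blue=(H>100)&(H<128)&(S>150)&(z>.05)&(z<.09))
    for n,m in M.items():
        k,l,s,_=cv2.connectedComponentsWithStats((m&ok).astype(np.uint8))
        for i in range(1,k):
            if s[i,4]>amin:
                q=Q[l==i]; r=cv2.minAreaRect(q[:,:2].astype(np.float32))
                print(n,s[i],"lo/hi",np.percentile(q,[1,99],axis=0).round(1).tolist(),np.round(r[0],1),np.round(r[1],1),round(r[2],1))
def clampframe(P,o=(.5287,.1295),yaw=-13.8):
    a=np.radians(yaw); x,y=P[...,0]-o[0],P[...,1]-o[1]
    return np.stack([x*np.cos(a)+y*np.sin(a),-x*np.sin(a)+y*np.cos(a),P[...,2]],-1)*1000
E
python3 - <<'E'
from h import *
c=ctrl.camera("wrist"); save(c,"wrist5"); comps(c,clampframe(pts(c)),40)
for y in (-10,15): 
    a=np.radians(-13.8); p=np.array([.5287,.1295])+np.array([[np.cos(a),-np.sin(a)],[np.sin(a),np.cos(a)]])@np.array([-.05,y/1000]); go([*p,.17],a+np.pi/2); print(p)
E
```

```text
orange [258 122  38  15 410] lo/hi [[46.6, 145.1, 58.5], [82.0, 158.0, 61.8]] [ 64.3 151.6] [35.7 12.9] 0.1
orange [260 244  34  11 234] lo/hi [[46.8, 22.0, 50.0], [82.4, 30.3, 61.3]] [64.7 26. ] [36.   8.8] 0.7
choc [ 252  154   49   86 3885] lo/hi [[40.6, 40.0, 56.4], [87.2, 127.8, 60.7]] [64. 83.] [90.  48.4] 89.7
choc [260 253  34   3  44] lo/hi [[46.8, 21.5, 58.1], [82.3, 23.3, 63.3]] [64.5 22.2] [ 1.5 35.6] 88.0
yellow [133 237  64  25 721] lo/hi [[-89.3, 12.9, 45.4], [-27.0, 36.6, 56.2]] [-59.3  24. ] [11.6 67.3] 73.5
blue [ 191   78  108   40 2721] lo/hi [[-14.0, 163.3, 52.2], [82.2, 196.6, 63.5]] [ 34.7 179.8] [99.3 34. ] 0.4
blue [ 189  251  106   59 3501] lo/hi [[-30.2, -39.5, 51.7], [81.2, 22.1, 67.5]] [ 24.6 -10.1] [ 64.9 118.2] 89.9
blue [117 277  32  18 359] lo/hi [[-114.2, -28.3, 50.2], [-82.8, -10.0, 57.4]] [-97.9 -19.1] [33.1 19.3] 1.1
eef [0.6092 0.1929 0.2294] tool y deg -13.75 shift [ -90.6 -113.1   59.7] turn -1.57
[0.47775795 0.13171533]
eef [0.6092 0.1929 0.2294] tool y deg -13.75 shift [ -65.6 -113.    59.7] turn -1.57
[0.48372129 0.15599369]
```

View pics/wrist5.png

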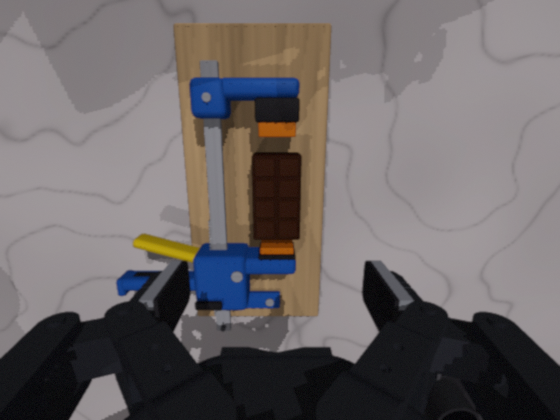

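The block lies squarely between the pads: clamp y 40 to 128, x centre 64. The fixed pad at (277,248), the far pad at (277,130) and the trigger at (165,246) fit the clamp model. Next I'll go over the grip, turned 90°.

Emit:
servo_tool(
  commands=[
    [[-25,-35,0],0,85],
    [[-35,-48,0],0,85],
    [[-20.6,-30,0],0,85],
    [[0,0,0],-0.17,85],
    [[0,0,0],-0.175,85],
    [[0,0,0],-0.175,85],
    [[0,0,0],-0.175,85],
    [[0,0,0],-0.175,85],
    [[0,0,0],-0.175,85],
    [[0,0,0],-0.175,85],
    [[0,0,0],-0.175,85],
    [[0,0,0],-0.175,85],
    [[0,0,0],0,85],
    [[0,0,0],0,85],
  ],
)

```text
time_s: 11.5
eef_pos: [0.4806, 0.1415, 0.2297]
eef_rot: [-0.001, 0.122, 0.993, -0.0]
wrist_force: [-0.3, -0.6, 0.2]
opening: 0.992
grasp_force: 0.0
```

Run:
```python
from h import *
c=ctrl.camera("wrist"); save(c,"wrist6"); comps(c,clampframe(pts(c)),40)
e,R,o=tool(); print(clampframe(e),o["q"].round(2)); go([.4802,.1414,.047],np.radians(76.2))
```

```text
orange [296 285   7  29 108] lo/hi [[46.2, 22.5, 57.6], [80.8, 29.4, 61.6]] [63.9 25.9] [ 7.1 35.7] 90.0
orange [411 285   8   8  42] lo/hi [[46.2, 150.2, 59.1], [54.5, 158.0, 61.4]] [ 49.4 155.2] [10.1  6.2] 45.4
choc [ 309  275   61   42 2109] lo/hi [[38.6, 37.7, 50.6], [85.4, 101.8, 61.0]] [62.9 72. ] [49.4 69.2] 0.2
yellow [284 156  28  66 747] lo/hi [[-92.3, 9.5, 49.1], [-27.4, 34.7, 56.6]] [-60.   22.7] [12.  69.3] 74.0
blue [ 232  133   65  182 4848] lo/hi [[-113.8, -43.4, 52.0], [77.2, 19.6, 69.7]] [-17.3 -12.1] [ 67.  198.2] 89.5
blue [ 422  227   40   85 1777] lo/hi [[-17.8, 161.5, 50.7], [73.7, 194.7, 63.7]] [ 30.5 178.3] [97.3 34.9] 0.3
[-4.94140280e+01  2.25760527e-01  2.29947868e+02] [ 0.05  0.04  1.81  0.    1.29 -1.28]
eef [0.4808 0.1415 0.2299] tool y deg 76.05 shift [  0.3  -0.2 182.9] turn -0.003
```

View pics/wrist6.png

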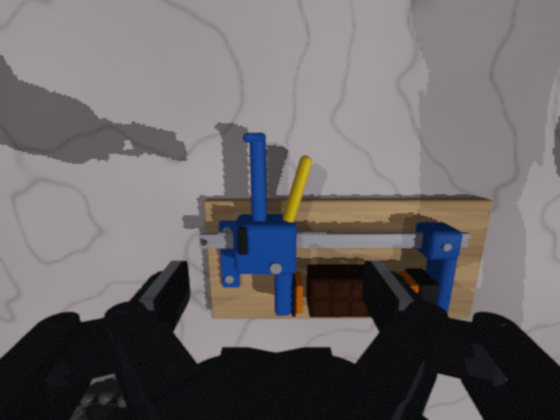

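The view shows the grip at (257,175) and the trigger at (297,188), both clear below the open jaws, with everything consistent. I'll descend to straddle them.

Emit:
servo_tool(
  commands=[
    [[1,0,40],0,85],
    [[0,0,50],0,85],
    [[0,0,45],0,85],
    [[0,0,30],0,85],
    [[0,0,17],0,85],
    [[0,0,0],0,85],
    [[0,0,0],0,64],
    [[0,0,0],0,64],
    [[0,0,0],0,64],
    [[0,0,0],0,64],
  ],
)

```text
time_s: 12.8
eef_pos: [0.4804, 0.1418, 0.049]
eef_rot: [0.0, 0.12, 0.993, 0.0]
wrist_force: [-0.2, 0.1, -0.0]
opening: 0.75
grasp_force: 0.0
```

Emit:
servo_tool(
  commands=[
    [[0,-5,0],0,64],
    [[0,-6,0],0,64],
    [[0,-6,0],0,64],
    [[0,-4,0],0,64],
    [[0,-2,0],0,64],
    [[0,0,0],0,64],
    [[0,0,0],0,64],
  ],
)

```text
time_s: 13.68
eef_pos: [0.4733, 0.1202, 0.0482]
eef_rot: [-0.001, 0.12, 0.993, 0.001]
wrist_force: [-4.3, 6.9, 1.1]
opening: 0.749
grasp_force: 2.6
```

Emit:
servo_tool(
  commands=[
    [[0,-2,0],0,64],
    [[0,-1,0],0,64],
    [[0,0,0],0,64],
  ],
)

```text
time_s: 14.05
eef_pos: [0.4724, 0.1174, 0.0481]
eef_rot: [-0.002, 0.12, 0.993, 0.001]
wrist_force: [-3.1, 6.9, 1.6]
opening: 0.749
grasp_force: 3.1
```

Run:
```python
from h import *
c=ctrl.camera("wrist"); comps(c,clampframe(pts(c)),40)
c=ctrl.camera("scene"); comps(c,clampframe(pts(c)),10)
```

```text
yellow [ 316  185   38  156 4343] lo/hi [[-97.9, -5.6, 45.7], [-29.2, 6.7, 56.2]] [-62.6   0.6] [72.4 13.3] 0.2
blue [ 234  140  115  217 8479] lo/hi [[-116.7, -39.8, 51.0], [-25.8, 3.0, 59.5]] [-70.6 -22. ] [94.4 55. ] 4.8
orange [321 183  10   8  36] lo/hi [[47.4, 132.9, 54.6], [85.1, 152.8, 65.8]] [ 66.1 142.9] [37.5 20.5] 4.3
orange [292 197   8   8  16] lo/hi [[54.0, 21.4, 51.2], [86.2, 34.9, 65.0]] [70.  28.6] [14.4 32.4] 89.7
choc [377 141  11   5  12] lo/hi [[-21.5, 437.5, 54.4], [-10.4, 492.3, 62.7]] [-13.8 465.4] [ 9.2 56.9] 6.8
choc [295 185  32  20 263] lo/hi [[42.4, 36.0, 50.8], [94.1, 129.5, 62.6]] [68.8 83.9] [ 55.  104.1] 2.1
choc [158 313  52  32 650] lo/hi [[267.2, -531.4, 50.1], [340.0, -423.2, 56.7]] [ 304.  -476.3] [111.  64.] 77.9
yellow [260 178  11   9  37] lo/hi [[-93.4, -6.1, 48.2], [-40.7, 9.0, 56.4]] [-67.3   0.3] [54.7 15. ] 4.5
blue [314 170  26  18 129] lo/hi [[-11.7, 150.8, 51.3], [86.5, 185.2, 65.1]] [ 35.5 167.8] [102.6  36.4] 1.6
blue [256 182  41  27 408] lo/hi [[-71.4, -46.2, 50.3], [87.0, 19.7, 69.6]] [  6.2 -14.7] [167.7  68.9] 2.5
```

The trigger is home at y = -5.6 to 6.7, and the jaw advanced about 8 to 10 mm. The block is untouched. Second stroke next.

Emit:
servo_tool(
  commands=[
    [[0,12,0],0,64],
    [[0,14,0],0,64],
    [[0,0,0],0,64],
    [[0,0,0],0,64],
    [[0,-6,0],0,64],
    [[0,-8,0],0,64],
    [[0,-6,0],0,64],
    [[0,-4,0],0,64],
    [[0,-2,0],0,64],
    [[0,0,0],0,64],
    [[0,0,0],0,64],
  ],
)

```text
time_s: 15.52
eef_pos: [0.4723, 0.117, 0.0481]
eef_rot: [-0.002, 0.12, 0.993, 0.001]
wrist_force: [-3.0, 6.3, 1.9]
opening: 0.748
grasp_force: 2.9
```

Run:
```python
from h import *
c=ctrl.camera("scene"); comps(c,clampframe(pts(c)),10)
```

```text
orange [319 184  10   7  34] lo/hi [[50.7, 127.1, 54.1], [83.4, 143.1, 65.0]] [ 67.2 135.7] [32.4 15.5] 4.5
orange [293 197   7   8  15] lo/hi [[49.4, 23.6, 50.7], [83.8, 34.9, 64.2]] [66.1 28.3] [10.8 34.4] 69.7
choc [295 185  31  19 266] lo/hi [[42.8, 37.3, 50.5], [94.2, 127.1, 63.1]] [69.2 82.2] [93.5 53.8] 88.5
choc [158 313  52  32 612] lo/hi [[266.8, -530.1, 50.0], [339.6, -425.2, 57.4]] [ 303.6 -475.7] [111.   63.9] 77.4
yellow [260 178  11   9  37] lo/hi [[-91.1, -7.4, 47.4], [-41.9, 9.9, 58.2]] [-66.6  -1.7] [50.6 17.4] 13.6
blue [312 171  26  18 134] lo/hi [[-11.7, 142.6, 51.2], [87.3, 179.2, 67.5]] [ 39.1 161.3] [102.6  37.7] 1.1
blue [257 182  40  27 409] lo/hi [[-71.1, -47.1, 50.4], [87.5, 18.4, 70.5]] [  7.5 -15.6] [166.1  68.7] 3.2
```

The jaw advanced about 7 mm more, so bar is about 41 mm. Third stroke.

Emit:
servo_tool(
  commands=[
    [[0,12,0],0,64],
    [[0,14,0],0,64],
    [[0,0,0],0,64],
    [[0,0,0],0,64],
    [[0,-6,0],0,64],
    [[0,-6,0],0,64],
    [[0,-5,0],0,64],
    [[0,-4,0],0,64],
    [[0,-3,0],0,64],
    [[0,-2,0],0,64],
    [[0,0,0],0,64],
  ],
)

```text
time_s: 16.95
eef_pos: [0.4721, 0.1171, 0.048]
eef_rot: [-0.002, 0.12, 0.993, 0.001]
wrist_force: [-3.2, 8.8, 1.4]
opening: 0.753
grasp_force: 3.3
```

Run:
```python
from h import *
c=ctrl.camera("scene"); comps(c,clampframe(pts(c)),10)
```

```text
orange [317 185  10   7  35] lo/hi [[48.5, 121.2, 53.2], [83.3, 135.2, 62.7]] [ 66.1 128.1] [35.8 14. ] 1.1
orange [293 196   7   7  18] lo/hi [[48.5, 24.2, 52.0], [85.5, 35.4, 61.5]] [67.1 30.4] [11.  38.8] 85.8
choc [293 186  32  20 265] lo/hi [[43.3, 29.9, 50.2], [93.9, 120.6, 62.8]] [68.9 76. ] [92.3 55.1] 86.5
choc [159 313  51  32 656] lo/hi [[267.2, -529.5, 50.1], [340.5, -423.4, 56.6]] [ 303.6 -475.3] [111.5  63.9] 78.2
yellow [260 178  11   9  37] lo/hi [[-93.6, -7.7, 47.1], [-41.8, 9.5, 58.0]] [-68.3   0. ] [53.9 18.4] 6.2
blue [310 172  26  18 133] lo/hi [[-9.5, 135.6, 50.2], [88.7, 171.1, 65.9]] [ 39.3 154.4] [101.1  35.6] 4.3
blue [256 182  41  27 406] lo/hi [[-70.8, -46.9, 50.7], [88.4, 18.5, 69.8]] [  7.6 -15. ] [170.   68.6] 1.3
```

The block has moved to y 30 to 120, at the fixed pad, and the push force has begun to rise. Final stroke, in increments.

Emit:
servo_tool(
  commands=[
    [[0,12,0],0,64],
    [[0,14,0],0,64],
    [[0,0,0],0,64],
    [[0,0,0],0,64],
    [[0,-5,0],0,64],
    [[0,-4,0],0,64],
    [[0,-3,0],0,64],
    [[0,0,0],0,64],
    [[0,0,0],0,64],
  ],
)

```text
time_s: 18.12
eef_pos: [0.4761, 0.1309, 0.0483]
eef_rot: [-0.001, 0.121, 0.993, 0.001]
wrist_force: [-1.3, 8.9, 1.0]
opening: 0.749
grasp_force: 3.2
```

Emit:
servo_tool(
  commands=[
    [[0,-2,0],0,64],
    [[0,-1,0],0,64],
    [[0,0,0],0,64],
    [[0,0,0],0,64],
  ],
)

```text
time_s: 18.62
eef_pos: [0.475, 0.1286, 0.0482]
eef_rot: [-0.002, 0.12, 0.993, 0.001]
wrist_force: [-4.2, 10.9, 1.5]
opening: 0.748
grasp_force: 4.5
```

Emit:
servo_tool(
  commands=[
    [[0,-2,0],0,64],
    [[0,-1,0],0,64],
    [[0,0,0],0,64],
    [[0,0,0],0,64],
  ],
)

```text
time_s: 19.12
eef_pos: [0.4738, 0.1261, 0.0482]
eef_rot: [-0.002, 0.12, 0.993, 0.002]
wrist_force: [-4.2, 13.6, 3.1]
opening: 0.753
grasp_force: 5.4
```

Emit:
servo_tool(
  commands=[
    [[0,-1.5,0],0,64],
    [[0,0,0],0,64],
    [[0,0,0],0,64],
    [[0,0,0],0,64],
  ],
)

```text
time_s: 19.62
eef_pos: [0.4734, 0.1248, 0.0481]
eef_rot: [-0.002, 0.12, 0.993, 0.002]
wrist_force: [-5.4, 13.7, 2.1]
opening: 0.752
grasp_force: 5.8
```

Run:
```python
from h import *
f=[]
for i in range(4):
    c=ctrl.camera("scene" if i<3 else "side"); f.append(ctrl.get_obs()["wrist_force"])
    if i==2: comps(c,clampframe(pts(c)),10); a=c
print(np.mean(f,0),np.mean(f,0)[:2]@[-.0+.2385,.971])
save(dict(color=np.hstack([cv2.resize(a["color"][140:250,220:380],None,fx=2.5,fy=2.5),cv2.resize(c["color"][140:250,180:340],None,fx=2.5,fy=2.5)])),"mix2")
```

```text
orange [317 185   8   7  26] lo/hi [[49.1, 118.3, 56.7], [84.5, 130.7, 65.0]] [ 67.2 124.5] [35.9 11.7] 6.7
orange [292 196   8   7  18] lo/hi [[48.3, 20.2, 55.9], [83.1, 32.3, 64.4]] [65.9 26.4] [35.4 12.1] 4.0
choc [294 186  30  19 243] lo/hi [[42.9, 30.1, 50.7], [93.3, 117.3, 62.9]] [68.2 73.9] [52.8 90.9] 1.8
choc [158 314  52  32 648] lo/hi [[266.5, -532.4, 50.0], [339.5, -424.4, 57.0]] [ 303.5 -475.6] [112.5  62.6] 77.1
yellow [263 177  10  10  39] lo/hi [[-90.1, 2.0, 46.3], [-40.6, 14.9, 60.8]] [-65.3   8.2] [50.6 13.9] 5.3
blue [309 172  26  19 135] lo/hi [[-10.3, 132.1, 50.6], [88.2, 167.9, 64.5]] [ 37.6 158. ] [100.7  36.9] 16.5
blue [258 184  39  25 399] lo/hi [[-62.7, -46.9, 50.4], [87.3, 19.0, 70.5]] [ 13.8 -15.5] [161.9  68.1] 6.7
[-4.38482781 14.36895355  2.74377003] 12.906472461660824
```

View pics/mix2.png

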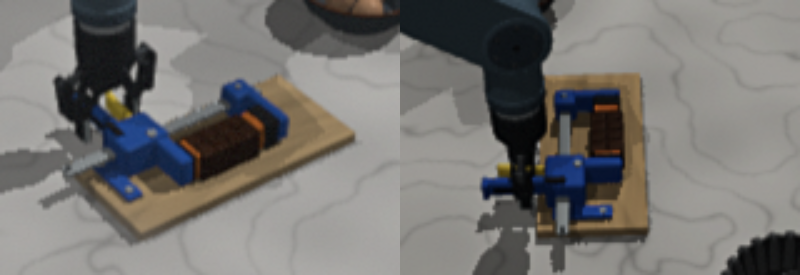

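Both views show the block flush between both orange pads, with about 13 N on the trigger. I'm handing in.

```bash
python3 -c "
from bench import ctrl
print(ctrl.hand_in())"
```

```text
the job is handed in; nothing more can be done
None
```

The smallest chocolate block is clamped between both orange pads and the arm is still holding the trigger squeezed at about 13 N; the job is handed in, with no verdict returned.

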